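# Lock the collar of the taller lamp post on its flat

## Task

The two posts beside the seed trays will carry a grow-light bar. On the taller post, turn the loose collar until its set screw (the stub with the lever) faces squarely onto the flat of the post, and only then press the screw's lever fully down to tighten it. Leave the collar and lever of the shorter post as they are.

Things in the scene. Friction and masses are not known exactly. Their poses are not given: they have to be found in the camera images.
- tall_stand: Taller post stand, fixed: aluminium post 30 mm across, 150 mm high, with a flat 25 mm wide along its whole length (8 mm from the axis: its top end is D-shaped), on a grey oblong foot 130x70x12 mm. Origin on the post's axis at the worktop, z up, x pointing out of the flat, where the set screw must face; the foot reaches 95 mm from the axis towards +x, 35 mm towards -x.
- tall_collar_centre (a point): Centre of the dark steel collar on the taller post: a ring 60 mm in diameter, 28 mm high, 122 mm above the worktop; the post ends 28 mm above this point. Turns with the collar: x points out along the set screw, a steel stub with the black lever's hub (20 mm across) at its end, 44 to 60 mm from the centre. Grip the ring by its two sides along y, clear of the lever.
- tall_collar (a joint): Angle of that collar on its post, rad: 0 when the set screw faces the flat squarely, positive counter-clockwise seen from above; starts at 0.6 to 1.35. It turns against stiff friction (0.2 N m), stays where it is left and cannot slide along the post.
- tall_lever_end (a point): Centre of the ball (15 mm) at the end of the black lever of that set screw, a rod 12 mm thick, 52 mm from pivot to ball. It pivots on the screw's axis, 51 mm out along x from the collar's centre and level with it, and points to the collar's +y side: slanting up 45 degrees when loose, level when fully down. About 2 N straight down near its middle moves it; it stays where it is left.
- tall_lever (a joint): Angle of that lever, rad: 0 slanting 45 degrees up (loose), 0.785 level, at its stop (tight). Starts at 0 to 0.12.
- short_lever_end (a point): Ball at the end of the lever on the shorter post, which must stay as it is: the same collar and lever, but the post is 95 mm high, the collar's centre 67 mm above the worktop, and the foot is round, 94 mm across.

How it is judged:
On the way, in this order (a step that is already met when the one before it is completed fails the run):
1. the set screw faces the flat (within 15 degrees) with the lever still up (value of joint tall_collar between -0.26 and 0.26 rad and value of joint tall_lever below 0.3 rad), for 0.2 s.
2. the lever is pressed fully down with the set screw still facing the flat (value of joint tall_collar between -0.26 and 0.26 rad and value of joint tall_lever above 0.66 rad), for 0.2 s.
At the end, for the whole second after the job is handed in: The taller post's set screw faces the flat within 15 degrees (0.26 rad) and its lever is down within 7 degrees of its stop (joint above 0.66 rad) (all of step 2); the robot touches nothing.
It fails at once if the shorter post's collar or lever is moved (lever end more than 12 mm from where it started) (distance of short_lever_end from where it was at the start of the episode above 0.012 m).
It also fails if it takes over 43 s, if anything falls off the work surface, if the arm or the gripper's body presses on something with over 40 N, if the wrist force passes 120 N, or if a joint passes its speed limit or range.

## Robot

A 6-joint arm with a two-finger parallel gripper is mounted at the origin on a cart in front of the work surface, level with it; the furniture and walls round the work are solid. World frame = base frame: x ahead of the robot, y to its left, z up, the work surface at z = 0. Lengths are in m, angles in rad, forces in N, time in s.
With the tool pointing down it reaches from about 0.225 to 0.875 m from the base axis. Payload 3.4 kg.
Tool frame: the origin (TCP) lies between the finger pads; the fingertips stand 11 mm ahead of it and the grasp point (between the pads) lies 8 mm behind it; z points along the fingers, y is the line along which they close (so a half turn about z gives the same grasp; the last joint's range is limited). The gripper opens to 85 mm and grips with 20 to 120 N. Pads are 22 mm wide; open, the fingers measure 114 mm over their backs; the gripper's body (76 mm by 85 mm) begins 54 mm behind the grasp point. The pads swing forward as they close: fully open they stand 13 mm farther back than shut.
Start: joints at [-1.252, 0.276, 1.505, -0, 1.361, -0.121], TCP at [0.245, -0.52, 0.242] pointing down, gripper open.
Joint ranges: [-2.89, 2.89], [-0.75, 2.08], [0.22, 2.7], [-1.18, 4.32], [0.11, 2.71], [-2.7, 2.7]. Speed limits (rad/s): [2.57, 2.57, 3.14, 3.14, 3.14, 3.14].

## Interface

Orientations are given as a unit quaternion [w, x, y, z].
In Python, from rig import sensors, eyes, manip gives the robot as it stands.
- The arm moves only by the tool drive_tool, never from a script. Its argument "deltas" is a list of rows, each an object with "linear": the shift along the world's x, y, z in mm, a list of three; "twist": the turn about the world's z in degrees; "claw": the opening, from 0 (shut) to 1 (fully open). In form: [{"linear": [tx, ty, tz], "twist": twist, "claw": claw}, ...]. A call has 1 to 12 rows; each row is the pose to reach, as a shift and turn from the pose commanded when the call began; what a row does not reach only later rows make up. A row lasts 1/12 s, in which the tool goes at most 41.7 mm and 7.16 degrees, less where a joint would pass 70% of its speed; a pose out of reach is approached as far as the arm can. A call with a gripper value outside its range is refused whole. The fingers move at their own pace and stop on an object; "squeeze" is the grip in N (left out, the last holds). Time passes only in rows, so rows that repeat a pose let the fingers close. It gives the time, the measured TCP pose, the force, the opening and the grip force at its end, in the units of the state.
- sensors.get_state(): the state, without advancing time (a new reading comes with each control period).
- eyes.get_image(name): name is "scene" or "top" or "wrist"; returns the picture (420x560x3 uint8, red, green, blue); there is no depth.
- eyes.camera_model(name): a dict with "intrinsics" (3x3 intrinsics, pixels), "R" (3x3) and "t" (3): a world point X has camera coordinates R X + t. Camera axes: x right, y down, z forward; pixel columns grow to the right and rows downward; lengths in m; the calibration is good to about 2 mm. A picture is of the moment at which its call begins: read the wrist's pose just before it. camera_model takes no time and is no camera call; for the wrist camera it gives the pose at the moment of the call.
- manip.sign_off(): hands the job in; it is judged then, once.
The state is a dict: "clock": time; "qpos": joint angles; "qd": joint speeds; "effort": joint torques, N m; "position": TCP position; "ee_rot": TCP orientation; "contact_force": force on the tool from outside, world axes, zero at the start; "moment": the same for the moment, N m; "width": finger opening in m; "gripper_force": force on a finger pad.
Only numpy, scipy, OpenCV 4.12 (cv2) and the standard library are available. Lean on these libraries where they do the work, as an engineer would, in place of code of your own. Each camera call takes 0.05 s, during which the arm holds its last target. There are 200 camera calls.

## Working session

There is one attempt and no reset: what is moved stays moved. The work goes in short steps, Python scripts to look and compute and a tool call to move; the robot and the scene stay as the last step left them, time stands still between calls to the robot, and variables do not carry over. Pictures are saved under pics/ and viewed, at most 10 in all, crops included, and the job is handed in when it is done.

Besides the shell and the picture viewer there is one more tool, called after "Emit:" by a JSON object that holds its "fn" and its "kwargs", one argument or row to a line. drive_tool: Moves the arm, as the interface text tells. Its arguments: {"type":"object","properties":{"deltas":{"type":"array","items":{"type":"object","properties":{"linear":{"type":"array","items":{"type":"number"}},"twist":{"type":"number"},"claw":{"type":"number"}}}},"squeeze":{"type":"number"}},"required":["deltas"]}

```bash
mkdir -p pics; python3 - <<'E'
from rig import sensors, eyes
import cv2, numpy as np, json
for n in ("scene","top"):
    im=eyes.get_image(n); cv2.imwrite(f"pics/{n}0.png",im[:,:,::-1])
    m=eyes.camera_model(n); print(n,{k:np.round(np.array(v),4).tolist() for k,v in m.items()})
s=sensors.get_state(); print(s)
E
```

```text
scene {'intrinsics': [[516.8567, 0.0, 277.8737], [0.0, 516.8567, 215.4067], [0.0, 0.0, 1.0]], 'R': [[-0.733, -0.68, 0.0181], [-0.3715, 0.3779, -0.848], [0.5698, -0.6283, -0.5296]], 't': [0.4118, 0.2855, 0.8509]}
top {'intrinsics': [[536.3096, 0.0, 272.6301], [0.0, 536.3096, 215.4618], [0.0, 0.0, 1.0]], 'R': [[-0.0113, -0.9999, 0.01], [-0.9969, 0.0105, -0.0786], [0.0785, -0.0108, -0.9969]], 't': [0.0375, 0.5405, 1.1065]}
{'clock': 0.1, 'qpos': array([-1.25200532e+00,  2.76538059e-01,  1.50597759e+00, -4.01972852e-05,
        1.36069552e+00, -1.20972443e-01]), 'qd': array([-0.00027936, -0.00314352, -0.00376037, -0.00116703,  0.00118996,
       -0.00091644]), 'effort': array([ 1.08541662e-03, -4.17699194e+01, -2.46404493e+01, -1.96977958e-04,
        5.82134351e-03,  8.59533202e-06]), 'position': array([ 0.24465084, -0.51987329,  0.24153413]), 'ee_rot': array([-8.03358240e-04,  9.75922016e-01,  2.18118231e-01, -9.94695232e-05]), 'contact_force': array([0.19328045, 0.39727453, 0.71367267]), 'moment': array([-0.05375594,  0.00886616,  0.05443775]), 'gripper_force': 0.0, 'width': 0.0857371065738297}
```

View pics/scene0.png

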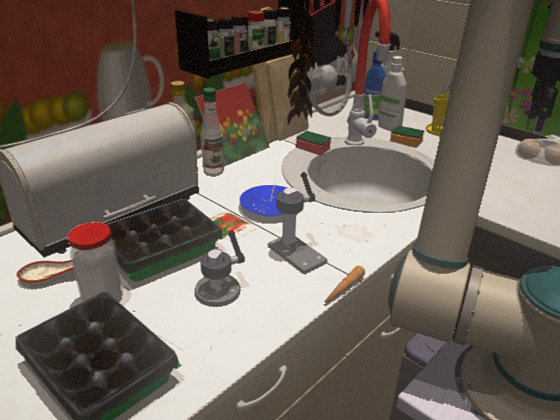

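View pics/top0.png

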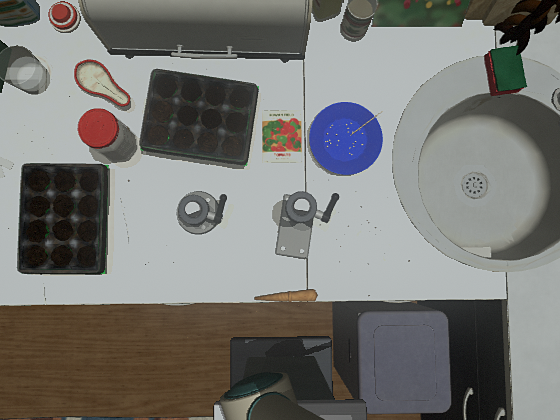

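Scene: the tall stand is at (290,230), foot towards the robot. In the top view its collar is near (300,207), the lever ball near (334,199), and the foot runs to (293,255). The short one is at (197,210).

```bash
python3 - <<'E'
import cv2,numpy as np
a=cv2.imread("pics/top0.png")[170:270,250:350]; b=cv2.imread("pics/scene0.png")[165:275,255:335]
A=cv2.resize(a,(500,500),interpolation=cv2.INTER_CUBIC); B=cv2.resize(b,(300,412),interpolation=cv2.INTER_CUBIC)
o=np.zeros((500,800,3),np.uint8);o[:,:500]=A;o[:412,500:]=B
cv2.imwrite("pics/crop.png",o)
E
```

```text
(no output)
```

View pics/crop.png

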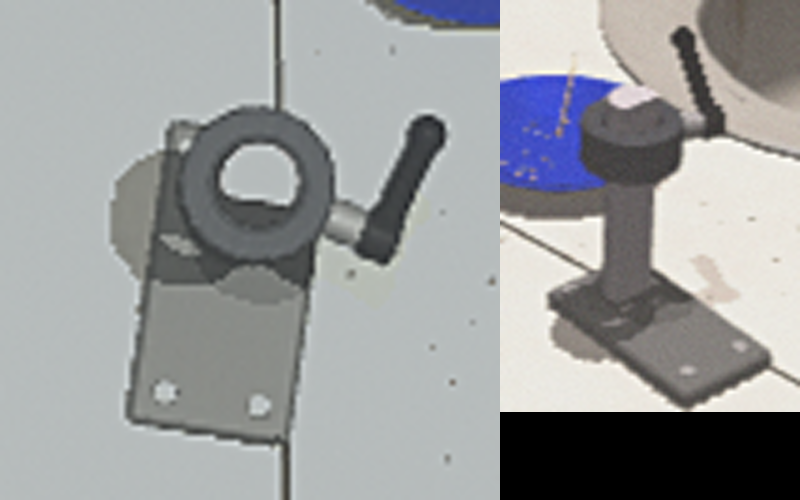

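The crop shows the ring's top centre at (258,181), hub (378,243) and ball (428,131). The foot's near corners are (130,418) and (285,440), its left edge runs up to (170,124), and its right edge reaches (312,258).

```bash
cat > h.py <<'E'
import numpy as np
from rig import eyes
def ray(n,uv,z):
    m=eyes.camera_model(n);K,R,t=map(np.array,(m["intrinsics"],m["R"],m["t"]))
    c=-R.T@t; d=R.T@np.linalg.solve(K,[*uv,1.]); return c+d*(z-c[2])/d[2]
def proj(n,X):
    m=eyes.camera_model(n);p=np.array(m["intrinsics"])@(np.array(m["R"])@X+m["t"]);return p[:2]/p[2]
def crop(u,v): return (250+u/5-.4,170+v/5-.4)
E
python3 - <<'E'
from h import *
P={"ring":((258,181),.136),"hub":((378,243),.125),"ball":((428,131),.16),"nl":((130,418),.012),"nr":((285,440),.012),"fl":((170,124),.012),"rr":((312,258),.012)}
W={k:ray("top",crop(*c),z) for k,(c,z) in P.items()}
for k,w in W.items(): print(k,w.round(4))
an=lambda d:np.degrees(np.arctan2(d[1],d[0])).round(1)
print("flat dir",an(W["nl"]-W["fl"]),an(W["nr"]-W["rr"]),"perp",an(W["nl"]-W["nr"]),"len",np.linalg.norm(W["nl"]-W["fl"]),np.linalg.norm(W["nl"]-W["nr"]))
print("screw",an(W["hub"]-W["ring"]),np.linalg.norm((W["hub"]-W["ring"])[:2]),"lever",an(W["ball"]-W["hub"]))
c=W["ring"]; print("axis from foot", (W["nl"]+W["nr"])/2)
print("scene ring",ray("scene",(255+(631-500)/3.75,165+103/3.75),.136), "short ring",ray("top",(194,207),.081), "short ball",ray("top",(222,198),.105))
E
```

```text
ring [ 0.5495 -0.0214  0.136 ]
hub [ 0.5264 -0.0676  0.125 ]
ball [ 0.5652 -0.0831  0.16  ]
nl [0.4617 0.0261 0.012 ]
nr [ 0.4517 -0.0391  0.012 ]
fl [0.5862 0.0077 0.012 ]
rr [ 0.5285 -0.0518  0.012 ]
flat dir 171.6 170.6 perp 81.3 len 0.1259020972841975 0.0659965408381428
screw -116.7 0.051685965996350704 lever -21.8
axis from foot [ 0.45669841 -0.00647541  0.012     ]
scene ring [ 0.55913056 -0.03180724  0.136     ] short ring [0.55465964 0.18853376 0.081     ] short ball [0.56940283 0.13078727 0.105     ]
```

The two estimates of the axis agree: the ring gives (0.5495,-0.0214) and the foot gives (0.5505,-0.0213). The flat faces 171°, and the screw is at about -115°, so the collar is at about +74°. I'll go above it with tool y at about -26° (twist +39).

Emit:
{"fn": "drive_tool", "kwargs": {
  "deltas": [
    {"linear": [305, 498, 0], "twist": 39, "claw": 1},
    {"linear": [305, 498, 0], "twist": 39, "claw": 1},
    {"linear": [305, 498, 0], "twist": 39, "claw": 1},
    {"linear": [305, 498, 0], "twist": 39, "claw": 1},
    {"linear": [305, 498, 0], "twist": 39, "claw": 1},
    {"linear": [305, 498, 0], "twist": 39, "claw": 1},
    {"linear": [305, 498, 0], "twist": 39, "claw": 1},
    {"linear": [305, 498, 0], "twist": 39, "claw": 1},
    {"linear": [305, 498, 0], "twist": 39, "claw": 1},
    {"linear": [305, 498, 0], "twist": 39, "claw": 1},
    {"linear": [305, 498, 0], "twist": 39, "claw": 1},
    {"linear": [305, 498, 0], "twist": 39, "claw": 1}
  ],
  "squeeze": 70
}}

```text
clock: 1.1
position: [0.5064, -0.0919, 0.2421]
ee_rot: [-0.0, 0.847, 0.531, -0.0]
contact_force: [0.8, -1.1, -0.8]
width: 0.0852
gripper_force: 0.0
```

Emit:
{"fn": "drive_tool", "kwargs": {
  "deltas": [
    {"linear": [44, 70, 0], "twist": 0, "claw": 1},
    {"linear": [44, 70, 0], "twist": 0, "claw": 1},
    {"linear": [44, 70, 0], "twist": 0, "claw": 1},
    {"linear": [44, 70, 0], "twist": 0, "claw": 1},
    {"linear": [44, 70, 0], "twist": 0, "claw": 1}
  ]
}}

```text
clock: 1.52
position: [0.5493, -0.0241, 0.2417]
ee_rot: [-0.0, 0.847, 0.532, -0.001]
contact_force: [-0.5, -0.1, 0.3]
width: 0.0853
gripper_force: 0.0
```

```bash
python3 - <<'E'
from h import *; from rig import sensors; import cv2
s=sensors.get_state(); c=[0.550,-0.0214]
f=lambda z:proj("wrist",np.array([*c,z]))
print(s["position"],s["ee_rot"],s["qpos"],f(.15),f(.136))
a=np.radians(-115); print("hub pred",proj("wrist",np.array([c[0]+.051*np.cos(a),c[1]+.051*np.sin(a),.122])))
cv2.imwrite("pics/w1.png",eyes.get_image("wrist")[:,:,::-1])
E
```

```text
[ 0.54933295 -0.02405158  0.24174132] [-1.89028909e-04  8.46896750e-01  5.31756554e-01 -9.09068689e-04] [-1.69703385e-01  2.39294803e-01  1.55773241e+00 -9.55347408e-04
  1.34617213e+00  2.79959297e-01] [276.63962723 215.86855341] [276.73515684 208.88681591]
hub pred [277.76012365 265.5191563 ]
```

View pics/w1.png

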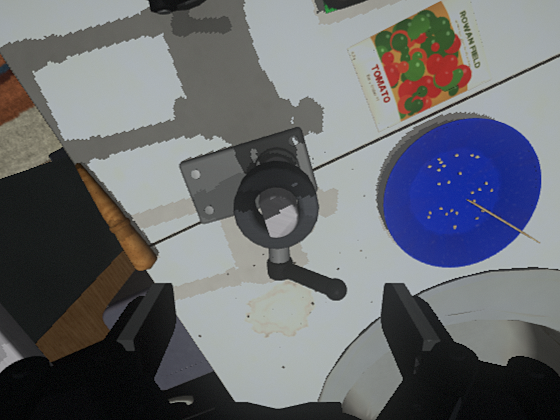

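The wrist view shows the ring centred at x≈276 between the fingers, with the hub at (281,268) and the lever to the right, clear of the finger paths. The screw is at about -112°, so the collar is at about 77°. Descending.

Emit:
{"fn": "drive_tool", "kwargs": {
  "deltas": [
    {"linear": [0, 2, -35], "twist": 0, "claw": 1},
    {"linear": [0, 2, -70], "twist": 0, "claw": 1},
    {"linear": [0, 2, -95], "twist": 0, "claw": 1},
    {"linear": [0, 2, -115], "twist": 0, "claw": 1},
    {"linear": [0, 2, -126], "twist": 0, "claw": 1},
    {"linear": [0, 2, -126], "twist": 0, "claw": 1},
    {"linear": [0, 2, -126], "twist": 0, "claw": 1}
  ]
}}

```text
clock: 2.15
position: [0.5492, -0.0234, 0.1162]
ee_rot: [-0.0, 0.848, 0.53, -0.001]
contact_force: [1.1, 0.1, 0.0]
width: 0.0857
gripper_force: 0.0
```

Emit:
{"fn": "drive_tool", "kwargs": {
  "deltas": [
    {"linear": [0, 0, 0], "twist": 0, "claw": 0.6},
    {"linear": [0, 0, 0], "twist": 0, "claw": 0.5},
    {"linear": [0, 0, 0], "twist": 0, "claw": 0.5},
    {"linear": [0, 0, 0], "twist": 0, "claw": 0.5},
    {"linear": [0, 0, 0], "twist": 0, "claw": 0.5},
    {"linear": [0, 0, 0], "twist": 0, "claw": 0.5},
    {"linear": [0, 0, 0], "twist": 0, "claw": 0.5},
    {"linear": [0, 0, 0], "twist": 0, "claw": 0.5}
  ],
  "squeeze": 70
}}

```text
clock: 2.82
position: [0.5485, -0.0217, 0.1183]
ee_rot: [-0.001, 0.847, 0.531, -0.001]
contact_force: [-5.2, 1.0, 8.6]
width: 0.0579
gripper_force: 72.8
```

Emit:
{"fn": "drive_tool", "kwargs": {
  "deltas": [
    {"linear": [0, 0, 0], "twist": -4, "claw": 0.5},
    {"linear": [0, 0, 0], "twist": -8, "claw": 0.5},
    {"linear": [0, 0, 0], "twist": -12, "claw": 0.5},
    {"linear": [0, 0, 0], "twist": -16, "claw": 0.5},
    {"linear": [0, 0, 0], "twist": -20, "claw": 0.5},
    {"linear": [0, 0, 0], "twist": -24, "claw": 0.5},
    {"linear": [0, 0, 0], "twist": -28, "claw": 0.5},
    {"linear": [0, 0, 0], "twist": -32, "claw": 0.5},
    {"linear": [0, 0, 0], "twist": -36, "claw": 0.5},
    {"linear": [0, 0, 0], "twist": -40, "claw": 0.5}
  ]
}}

```text
clock: 3.65
position: [0.5484, -0.0216, 0.1184]
ee_rot: [-0.0, 0.978, 0.208, -0.001]
contact_force: [-5.4, 1.8, 9.5]
width: 0.0581
gripper_force: 72.8
```

Emit:
{"fn": "drive_tool", "kwargs": {
  "deltas": [
    {"linear": [0, 0, 0], "twist": -4, "claw": 0.5},
    {"linear": [0, 0, 0], "twist": -8, "claw": 0.5},
    {"linear": [0, 0, 0], "twist": -12, "claw": 0.5},
    {"linear": [0, 0, 0], "twist": -16, "claw": 0.5},
    {"linear": [0, 0, 0], "twist": -20, "claw": 0.5},
    {"linear": [0, 0, 0], "twist": -24, "claw": 0.5},
    {"linear": [0, 0, 0], "twist": -28, "claw": 0.5},
    {"linear": [0, 0, 0], "twist": -32, "claw": 0.5},
    {"linear": [0, 0, 0], "twist": -36, "claw": 0.5},
    {"linear": [0, 0, 0], "twist": -37, "claw": 0.5},
    {"linear": [0, 0, 0], "twist": -37, "claw": 0.5},
    {"linear": [0, 0, 0], "twist": -37, "claw": 0.5}
  ]
}}

```text
clock: 4.65
position: [0.5484, -0.0214, 0.1183]
ee_rot: [-0.0, 0.994, -0.112, -0.001]
contact_force: [-5.5, 1.3, 7.7]
width: 0.0582
gripper_force: 73.0
```

```bash
python3 - <<'E'
from h import *; from rig import sensors; import cv2
s=sensors.get_state(); c=[0.550,-0.0214]
print(s["qpos"])
im=eyes.get_image("wrist")[:,:,::-1]; cv2.imwrite("pics/w2.png",im)
for a in (-1,0,1):
  A=np.radians(171.2+10*a); print(a,proj("wrist",np.array([c[0]+.051*np.cos(A),c[1]+.051*np.sin(A),.122])))
print(proj("wrist",np.array([*c,.15])))
E
```

```text
[-1.66085823e-01  3.36398378e-01  1.74765301e+00  6.60401402e-04
  1.05945824e+00  1.62833464e+00]
-1 [264.27759616 397.464743  ]
0 [283.90983464 397.73054831]
1 [303.36912733 395.34530803]
[275.21469898 348.14071417]
```

View pics/w2.png

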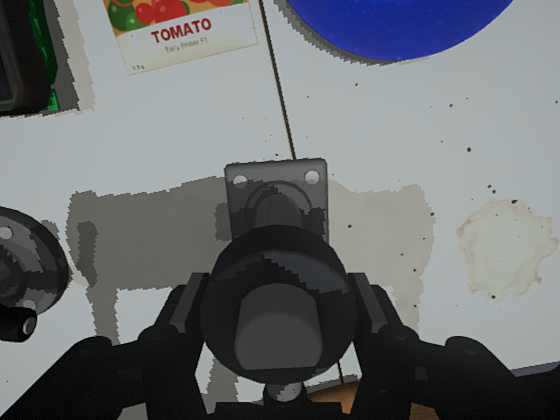

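The stub is at (285,392) against a predicted (284,398) for angle 0, and the flat's edge lies square to it, so the collar is aligned with the lever still up. Releasing, rising, and moving over the lever with the fingers shut.

Emit:
{"fn": "drive_tool", "kwargs": {
  "deltas": [
    {"linear": [0, 0, 0], "twist": 0, "claw": 0.8},
    {"linear": [0, 0, 0], "twist": 0, "claw": 1},
    {"linear": [0, 0, 0], "twist": 0, "claw": 1},
    {"linear": [0, 0, 0], "twist": 0, "claw": 1},
    {"linear": [0, 0, 0], "twist": 0, "claw": 1},
    {"linear": [0, 0, 0], "twist": 0, "claw": 1},
    {"linear": [0, 0, 15], "twist": 0, "claw": 1},
    {"linear": [0, 0, 40], "twist": 0, "claw": 1},
    {"linear": [0, 0, 70], "twist": 0, "claw": 1},
    {"linear": [0, 0, 100], "twist": 0, "claw": 1},
    {"linear": [0, 0, 110], "twist": 0, "claw": 1},
    {"linear": [0, 0, 110], "twist": 0, "claw": 0}
  ]
}}

```text
clock: 5.7
position: [0.5519, -0.0222, 0.2294]
ee_rot: [0.0, 0.994, -0.111, 0.003]
contact_force: [-0.3, -0.2, -1.3]
width: 0.0759
gripper_force: 0.0
```

Emit:
{"fn": "drive_tool", "kwargs": {
  "deltas": [
    {"linear": [-15, 13, 0], "twist": 0, "claw": 0},
    {"linear": [-30, 27, 0], "twist": 0, "claw": 0},
    {"linear": [-45, 40, 0], "twist": 0, "claw": 0},
    {"linear": [-45, 40, 0], "twist": 0, "claw": 0},
    {"linear": [-45, 40, 0], "twist": 0, "claw": 0},
    {"linear": [-45, 40, 0], "twist": 0, "claw": 0},
    {"linear": [-45, 40, 0], "twist": 0, "claw": 0},
    {"linear": [-45, 40, 0], "twist": 0, "claw": 0},
    {"linear": [-45, 40, 0], "twist": 0, "claw": 0}
  ],
  "squeeze": 30
}}

```text
clock: 6.45
position: [0.5054, 0.0176, 0.226]
ee_rot: [0.0, 0.994, -0.112, -0.0]
contact_force: [0.5, 0.1, 0.0]
width: 0.0003
gripper_force: 0.0
```

```bash
python3 - <<'E'
from h import *; import cv2
A=np.radians(171.2);c=np.array([.55,-.0214,.122]);e=np.array([np.cos(A),np.sin(A),0]);f=np.array([-e[1],e[0],0])*-1
f=np.array([-np.sin(A),np.cos(A),0])  # collar +y
print("collar +y",f)
h=c+.051*e
print("hub",proj("wrist",h),"ball",proj("wrist",h+.0368*f+[0,0,.0368]),"scene ball",proj("scene",h+.0368*f+[0,0,.0368]))
w=eyes.get_image("wrist")[:,:,::-1]; t=eyes.get_image("top")[170:270,250:350,::-1]
o=np.zeros((420,800,3),np.uint8);o[:,:400]=w[:,80:480];o[:400,400:]=cv2.resize(t,(400,400),interpolation=cv2.INTER_CUBIC)
cv2.imwrite("pics/w3.png",o)
E
```

```text
collar +y [-0.15298584 -0.98822838  0.        ]
hub [323.37148991 212.98162034] ball [393.28799102 229.77324948] scene ball [319.32811395 190.71092995]
```

View pics/w3.png

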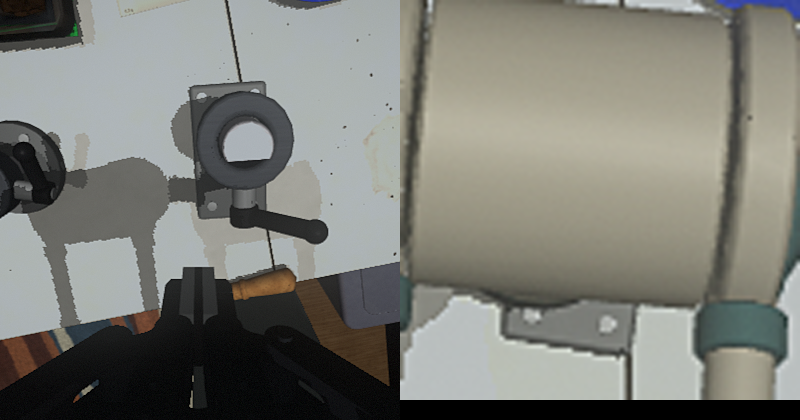

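The wrist view has the hub at (323,213) and the ball at (397,230), matching the prediction for angle 0. The lever points along collar +y, which is now world -y, so the press point is (0.495,-0.045).

Emit:
{"fn": "drive_tool", "kwargs": {
  "deltas": [
    {"linear": [-5, -30, 0], "twist": 0, "claw": 0},
    {"linear": [-10, -63, 0], "twist": 0, "claw": 0},
    {"linear": [-10, -63, 0], "twist": 0, "claw": 0},
    {"linear": [-10, -63, 0], "twist": 0, "claw": 0},
    {"linear": [-10, -63, -15], "twist": 0, "claw": 0},
    {"linear": [-10, -63, -30], "twist": 0, "claw": 0},
    {"linear": [-10, -63, -42], "twist": 0, "claw": 0},
    {"linear": [-10, -63, -48], "twist": 0, "claw": 0},
    {"linear": [-10, -63, -54], "twist": 0, "claw": 0},
    {"linear": [-10, -63, -60], "twist": 0, "claw": 0},
    {"linear": [-10, -63, -60], "twist": 0, "claw": 0}
  ]
}}

```text
clock: 7.47
position: [0.495, -0.0443, 0.1657]
ee_rot: [-0.0, 0.994, -0.111, -0.0]
contact_force: [0.4, 0.2, -0.1]
width: -0.0004
gripper_force: 0.2
```

Emit:
{"fn": "drive_tool", "kwargs": {
  "deltas": [
    {"linear": [0, 0, -3], "twist": 0, "claw": 0},
    {"linear": [0, 0, -6], "twist": 0, "claw": 0},
    {"linear": [0, 0, -9], "twist": 0, "claw": 0},
    {"linear": [0, 0, -12], "twist": 0, "claw": 0},
    {"linear": [0, 0, -15], "twist": 0, "claw": 0},
    {"linear": [0, 0, -18], "twist": 0, "claw": 0},
    {"linear": [0, 0, -18], "twist": 0, "claw": 0}
  ]
}}

```text
clock: 8.05
position: [0.4948, -0.045, 0.1478]
ee_rot: [0.0, 0.994, -0.112, -0.0]
contact_force: [-0.1, -0.4, 0.2]
width: 0.0003
gripper_force: 0.3
```

```bash
python3 - <<'E'
from h import *; import cv2
w=eyes.get_image("wrist")[:,:,::-1]; t=eyes.get_image("scene")[150:270,255:375,::-1]
o=np.zeros((420,800,3),np.uint8);o[:,:400]=w[:,80:480];o[:400,400:]=cv2.resize(t,(400,400),interpolation=cv2.INTER_CUBIC)
cv2.imwrite("pics/w4.png",o)
E
```

```text
(no output)
```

View pics/w4.png

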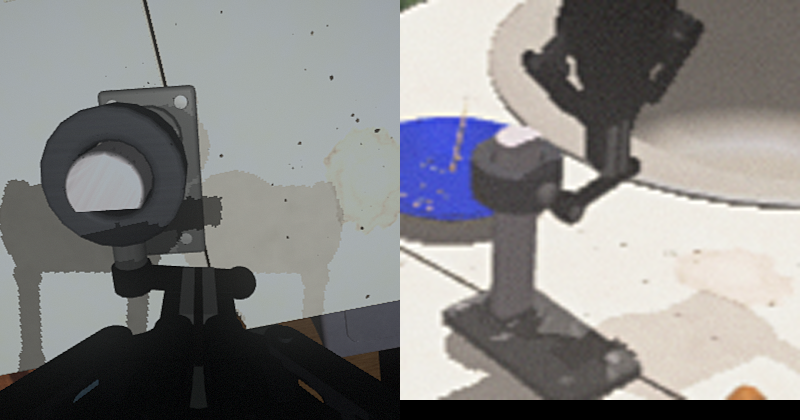

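The fingertips are on the lever, between hub and ball, and it is partly down with the collar still square. Pressing on.

Emit:
{"fn": "drive_tool", "kwargs": {
  "deltas": [
    {"linear": [0, 0, -3], "twist": 0, "claw": 0},
    {"linear": [0, 0, -6], "twist": 0, "claw": 0},
    {"linear": [0, 0, -8], "twist": 0, "claw": 0},
    {"linear": [0, 0, -9], "twist": 0, "claw": 0},
    {"linear": [0, 0, -9], "twist": 0, "claw": 0}
  ]
}}

```text
clock: 8.57
position: [0.4949, -0.0449, 0.139]
ee_rot: [0.0, 0.994, -0.112, -0.0]
contact_force: [0.2, -0.5, 0.7]
width: 0.0002
gripper_force: 0.1
```

Emit:
{"fn": "drive_tool", "kwargs": {
  "deltas": [
    {"linear": [0, 0, -1], "twist": 0, "claw": 0},
    {"linear": [0, 0, -2], "twist": 0, "claw": 0},
    {"linear": [0, 0, -2], "twist": 0, "claw": 0},
    {"linear": [0, 0, -2], "twist": 0, "claw": 0}
  ]
}}

```text
clock: 8.9
position: [0.495, -0.0449, 0.1384]
ee_rot: [0.0, 0.994, -0.111, 0.0]
contact_force: [-2.1, 0.2, 7.6]
width: -0.0001
gripper_force: 4.3
```

Now at the stop: the force has risen to 7.6 N and the tip stopped at z≈0.127. I'll hold, add a little more, then lift away.

Emit:
{"fn": "drive_tool", "kwargs": {
  "deltas": [
    {"linear": [0, 0, -1], "twist": 0, "claw": 0},
    {"linear": [0, 0, -2], "twist": 0, "claw": 0},
    {"linear": [0, 0, -2], "twist": 0, "claw": 0},
    {"linear": [0, 0, -2], "twist": 0, "claw": 0}
  ]
}}

```text
clock: 9.23
position: [0.4951, -0.045, 0.1379]
ee_rot: [0.0, 0.994, -0.111, 0.001]
contact_force: [-4.7, -0.1, 17.6]
width: 0.0001
gripper_force: 9.0
```

Emit:
{"fn": "drive_tool", "kwargs": {
  "deltas": [
    {"linear": [0, 0, 5], "twist": 0, "claw": 0},
    {"linear": [0, 0, 25], "twist": 0, "claw": 0},
    {"linear": [0, 0, 50], "twist": 0, "claw": 0},
    {"linear": [0, 0, 75], "twist": 0, "claw": 0},
    {"linear": [0, 35, 90], "twist": 0, "claw": 0},
    {"linear": [10, 63, 90], "twist": 0, "claw": 0},
    {"linear": [10, 63, 90], "twist": 0, "claw": 0},
    {"linear": [10, 63, 90], "twist": 0, "claw": 0},
    {"linear": [10, 63, 90], "twist": 0, "claw": 0}
  ]
}}

```text
clock: 9.98
position: [0.5043, 0.0181, 0.2247]
ee_rot: [0.0, 0.994, -0.111, -0.001]
contact_force: [-0.7, 0.0, 0.3]
width: 0.0003
gripper_force: 0.0
```

```bash
python3 - <<'E'
from h import *; import cv2
A=np.radians(171.2);c=np.array([.55,-.0214,.122]);e=np.array([np.cos(A),np.sin(A),0]);f=np.array([-np.sin(A),np.cos(A),0]);h=c+.051*e
for n in ("wrist","scene"):
  off=np.array([80,0]) if n=="wrist" else np.array([255,150]);k=1 if n=="wrist" else 400/120;x0=np.array([0,0]) if n=="wrist" else np.array([400,0])
  print(n,[((proj(n,p)-off)*k+x0).round(0) for p in (h,h+.052*f,h+.0368*f+[0,0,.0368])])
w=eyes.get_image("wrist")[:,:,::-1]; t=eyes.get_image("scene")[150:270,255:375,::-1]
o=np.zeros((420,800,3),np.uint8);o[:,:400]=w[:,80:480];o[:400,400:]=cv2.resize(t,(400,400),interpolation=cv2.INTER_CUBIC)
cv2.imwrite("pics/w5.png",o)
E
```

```text
wrist [array([244., 212.]), array([321., 207.]), array([314., 229.])]
scene [array([567., 204.]), array([628., 179.]), array([614., 136.])]
```

View pics/w5.png

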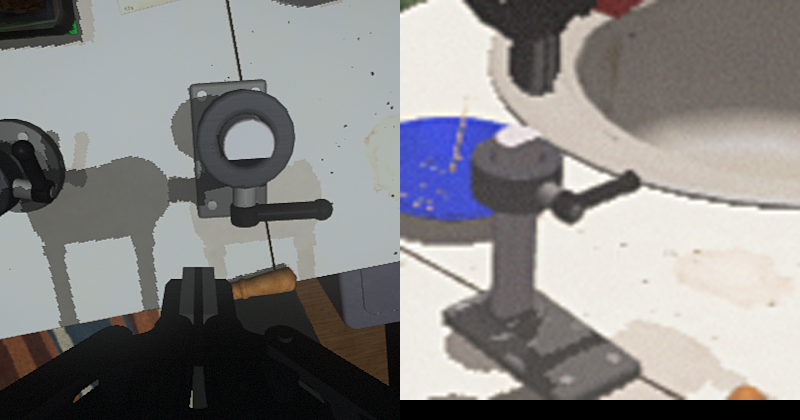

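The lever is level: its ball is at (322,209) against (321,207) predicted for tight, and the hub is at (244,212) as predicted for angle 0. The robot is clear of everything.

```bash
python3 -c "
from rig import manip; print(manip.sign_off())"
```

```text
the job is handed in; nothing more can be done
None
```

I turned the taller post's collar until its set screw faced the flat and pressed the lever down to its stop, as the last camera check showed; I left the shorter post alone and handed the job in at about 10 s, with no verdict shown.

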